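# Weigh the bun from the pastry case

## Robot

A 6-joint arm with a two-finger parallel gripper is mounted at the origin on a cart in front of the work surface, level with it; the furniture and walls round the work are solid. World frame = base frame: x ahead of the robot, y to its left, z up, the work surface at z = 0. Lengths are in m, angles in rad, forces in N, time in s.
With the tool pointing down it reaches from about 0.35 to 0.85 m from the base axis. Payload 8.1 kg.
Tool frame: the origin (TCP) lies at the very end of the fingers, on their centre line; the grasp point (between the pads) lies 19 mm behind it; z points along the fingers, y is the line along which they close (so a half turn about z gives the same grasp; the last joint's range is limited). The gripper opens to 93 mm and grips with 3 to 60 N. Pads are 15 mm wide; open, the fingers measure 128 mm over their backs; the gripper's body (75 mm by 188 mm) begins 65 mm behind the grasp point.
Start: joints at [-1.227, 0.13, 1.488, -0, 1.523, -0.085], TCP at [0.249, -0.546, 0.219] pointing down, gripper open.
Joint ranges: [-2.96, 2.96], [-0.89, 2.26], [0.02, 2.5], [-1.34, 4.48], [0, 2.73], [-2.66, 2.66]. Speed limits (rad/s): [2.39, 2.39, 2.79, 3.14, 3.14, 3.14].

## Interface

Orientations are given as a rotation vector (axis times angle).
In Python, from plant import robot gives the robot as it stands. The module is installed in compiled form; this text tells all that it offers.
- The arm moves only by the tool play_rows, never from a script. Its argument "increments" is text: rows parted by semicolons, each of 5 numbers parted by spaces: the shift along the tool's x, y, z in mm, then the turn about the tool's z in degrees, then the closure, from -1 (fully open) to 1 (shut). In form: dx dy dz yaw claw; .... A call has 1 to 20 rows; each row is the pose to reach, as a shift and turn from the pose commanded when the call began, along the tool's axes at that moment; what a row does not reach only later rows make up. A row lasts 1/10 s, in which the tool goes at most 50 mm and 8.59 degrees, less where a joint would pass 70% of its speed; a pose out of reach is approached as far as the arm can. A call with a gripper value outside its range is refused whole. The fingers move at their own pace and stop on an object; "force" is the grip in N (left out, the last holds). Time passes only in rows, so rows that repeat a pose let the fingers close. It gives the time, the measured TCP pose, the force, the opening and the grip force at its end, in the units of the state.
- robot.read_state(): the state, without advancing time (a new reading comes with each control period).
- robot.read_camera(name): name is "side" or "top"; returns the picture (480x640x3 uint8, blue, green, red); there is no depth.
- robot.calibration(name): a dict with "vertical_fov" (degrees; the focal length in pixels is half the picture's height over the tangent of half this angle, whatever the lens; pixels are square), "cx", "cy" (the principal point, pixels), "D" ([k1, k2, p1, p2, k3] as OpenCV has them; the pictures are not rectified), "rvec" (rotation vector, rad) and "tvec" (3), from world to camera coordinates, as OpenCV has them. Camera axes: x right, y down, z forward; pixel columns grow to the right and rows downward; lengths in m; the calibration is good to about 2 mm. A picture is of the moment at which its call begins. calibration takes no time and is no camera call.
- robot.close_job(): hands the job in; it is judged then, once.
Trained networks look in the newest picture that a camera, given by its name, has taken for a name from the list of things; names that differ only in an ending like _2 or _b are one class to them, and where a whole thing is asked for, a point or a joint stands for the part that bears it (a point fixed in the world has none). Each returns a list of dicts, best first, with "conf" (0 to 1); they miss things now and then, are a little off and sometimes report something else, mostly with a low value. They report only what shows in the picture. A call takes as long as a camera call.
- robot.recognise(camera, query): "centre" ([x, y, z] in m, in world coordinates, good to about 4 mm: the middle of the surface that is visible of it).
- robot.regions_of(camera, query): "pixels" (480x640 bool, what is visible of it).
- robot.landmark_of(camera, query): "centre" ([x, y, z] in m, in world coordinates, good to about 4 mm: a listed point, or the origin of a listed thing).
The state is a dict: "t": time; "q": joint angles; "dq": joint speeds; "joint_torque": joint torques, N m; "tool_pos": TCP position; "orientation": TCP orientation; "force": force on the tool from outside, world axes, zero at the start; "wrist_torque": the same for the moment, N m; "opening": finger opening in m; "gripper_force": force on a finger pad.
Only numpy, scipy, OpenCV 4.12 (cv2) and the standard library are available. Lean on these libraries where they do the work, as an engineer would, in place of code of your own. Each camera call takes 0.05 s, during which the arm holds its last target. There are 200 camera calls.

## Task

Slide the lid over the choux bun in the pastry case fully open, pressing gently on its rubber pad, so that it passes over or under the other lid; then take the bun out and set it gently, upright and whole, on the middle of the round plate of the kitchen scale. Afterwards slide that lid fully shut again, so that both lids are closed, leaving the butter in the case and not disturbing the other things around.

Things in the scene. Friction and masses are not known exactly. Their poses are not given: they have to be found in the camera images.
- case: Low pastry case, fixed, aluminium frame, clear walls, 220 (its x) x 420 (its y) x 84 mm high, walls 10 mm; origin at the centre of its underside, z up. Inner floor 6 mm up; a 46 mm high divider at y = 0 parts a left (+y) from a right (-y) compartment. Two clear lids, 208 mm long in y, 6 mm thick, lie in its top on two tracks; one fully open frees 140 (y) x 200 (x) mm next to its end wall.
- lid_left (a joint): Lower lid, over the left (+y) compartment, top face 9 mm below the rim; opens towards the case's -y, under the right lid. 0 shut, 0.14 m fully open (end stops); starts within 8 mm of shut, 2.5 N dry friction, stays where left, cannot lift. No handle: press closed fingertips on its pad with 8 to 20 N and drag it by friction (coefficient 0.5 or more); if they slip it lags: stroke again.
- lid_right (a joint): Upper lid, over the right (-y) compartment, top face level with the rim; opens towards the case's +y, over the left lid. 0 shut, 0.14 m fully open (end stops); starts within 8 mm of shut, 2.5 N dry friction, stays where left, cannot lift. No handle: press closed fingertips on its pad with 8 to 20 N and drag it by friction (coefficient 0.5 or more); if they slip it lags: stroke again.
- pad_left (a point): Centre of the top of the black ribbed rubber pad on the left lid, 90 (case x) x 36 (case y) x 1 mm; 26 mm from the lid's outer end, 76 mm above the case's origin; it moves with the lid (27 mm from the end wall when shut) and is never covered by the other lid while this lid slides.
- pad_right (a point): The same on the right lid, 85 mm above the case's origin (1 mm above the rim).
- bun: The choux bun to weigh: round, pale golden, 62 x 66 x 51 mm, 0.04 to 0.08 kg, hard enough to pinch with 20 N, on the floor of one compartment, within 12 mm of the middle of the part its open lid frees; origin at the centre of its underside, z up.
- butter: wrapped block of butter, 73 x 102 x 37 mm, 0.25 kg, in the other compartment; origin at the centre of its underside
- scale: kitchen scale, fixed, 228 (its x) x 153 (its y) x 34 mm high, with the display at its -x side and a round plate at its +x side; origin at the centre of its underside
- pan (a point): centre of the top of the scale's round plate (150 mm across, flat enough to stand things on, gives 1.5 mm), 34 mm above the worktop
- bun_big: bystander: large brown bun, 87 x 89 x 60 mm, loose on the worktop in front of the case; origin at the centre of its underside
- bun_front: bystander: brown bun, 69 x 80 x 53 mm, loose on the worktop in front of the case; origin at the centre of its underside
- spice_jar: bystander: spice jar, 45 mm across, 105 mm high, loose, standing between the back of the case and the tray of buns; origin at the centre of its underside

How it is judged:
By the outcome, as a careful person would: the job done as asked, in the order asked, and still so for the second after the job is handed in, with the robot touching nothing.
It also fails if it takes over 61 s, if anything falls off the work surface, if the arm or the gripper's body presses on something with over 40 N, if the wrist force passes 120 N, or if a joint passes its speed limit or range.

## Working session

There is one attempt and no reset: what is moved stays moved. The work goes in short steps, Python scripts to look and compute and a tool call to move; the robot and the scene stay as the last step left them, time stands still between calls to the robot, and variables do not carry over. Pictures are saved under pics/ and viewed, at most 10 in all, crops included, and the job is handed in when it is done.

Besides the shell and the picture viewer there is one more tool, called after ">>>" by a JSON object that holds its "method" and its "body". play_rows: Moves the arm, as the interface text tells. Its arguments: {"type":"object","properties":{"increments":{"type":"string"},"force":{"type":"number"}},"required":["increments"]}

```bash
mkdir -p pics; python3 - <<'E'
from plant import robot
import cv2,numpy as np
for c in("top","side"):
    cv2.imwrite(f"pics/{c}0.png",robot.read_camera(c))
for c,names in(("top",["case","pad_left","pad_right","bun","butter","pan","scale","bun_big","bun_front","spice_jar"]),("side",["pad_left","pad_right","bun","pan","case"])):
    for n in names:
        r=robot.landmark_of(c,n)
        print(c,n,[(np.round(d["centre"],3).tolist(),round(d["conf"],2)) for d in r[:2]])
s=robot.read_state();print(s["t"],s["tool_pos"],s["orientation"],s["opening"],s["force"])
E
```

```text
top case [([0.576, 0.089, -0.002], 0.89)]
top pad_left [([0.567, 0.248, 0.079], 0.81)]
top pad_right [([0.601, -0.078, 0.083], 0.73)]
top bun []
top butter []
top pan [([0.535, -0.325, 0.033], 0.69)]
top scale [([0.496, -0.323, 0.001], 0.67), ([0.6, -0.077, 0.082], 0.57)]
top bun_big [([0.374, -0.073, 0.002], 0.58)]
top bun_front [([0.38, 0.177, -0.005], 0.72), ([0.566, 0.248, 0.08], 0.54)]
top spice_jar [([0.733, -0.229, 0.001], 0.97)]
side pad_left [([0.567, 0.251, 0.074], 0.58)]
side pad_right [([0.597, -0.084, 0.087], 0.74)]
side bun []
side pan [([0.532, -0.325, 0.037], 0.62)]
side case [([0.58, 0.088, 0.002], 0.94), ([0.566, 0.249, 0.073], 0.44)]
0.85 [ 0.24947168 -0.5456554   0.21862409] [-3.06963106e+00 -6.68395290e-01  3.79337677e-05] 0.09312160944258013 [-0.24921934  0.51960154 -0.07874433]
```

View pics/top0.png

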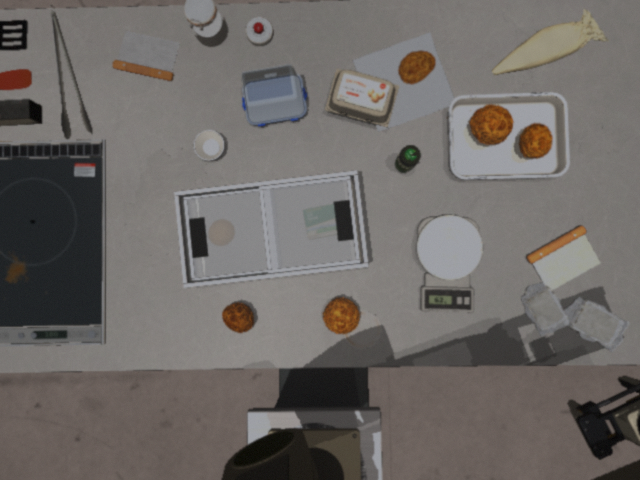

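View pics/side0.png

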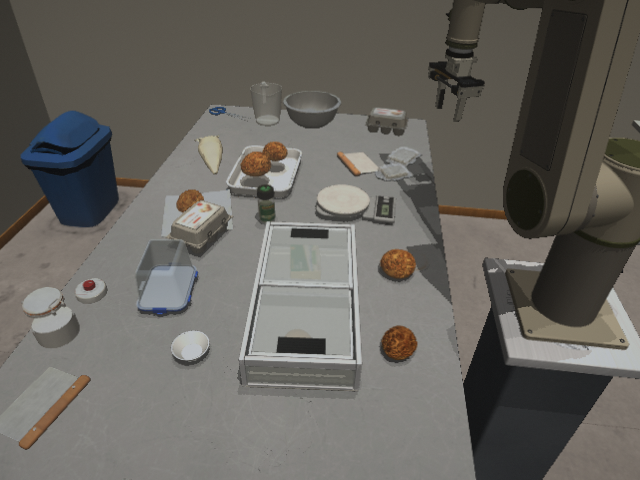

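The top view shows the bun at about (221,232), under the left (lower) lid next to its pad at (198,237). The butter is at (320,220) under the right lid, and the scale plate is at (449,246). So I'll open the left lid. The case is turned about 5.5°, so I'll set the tool x axis along case +y.

```bash
cat > h.py <<'E'
from plant import robot
import numpy as np
from scipy.spatial.transform import Rotation as R
def go(p,yaw=None):
    s=robot.read_state();M=R.from_rotvec(s["orientation"]).as_matrix()
    d=M.T@(np.array(p)-s["tool_pos"])*1e3
    y0=np.degrees(np.arctan2(M[1,0],M[0,0]))
    print("t",round(s["t"],2),"pos",np.round(s["tool_pos"],4),"yaw",round(y0,2),"F",np.round(s["force"],1),"op",round(s["opening"],4),"tilt",np.round(M[:,2],3))
    print("inc",np.round(d,1),"turn",None if yaw is None else round(y0-yaw,1))
E
python3 -c "
from h import *
go([.567,.2495,.22],95.5); go([.567,.2495,.1],95.5)"
```

```text
t 0.85 pos [ 0.2495 -0.5457  0.2186] yaw 24.57 F [-0.2  0.5 -0.1] op 0.0931 tilt [-0.  0. -1.]
inc [ 619.4 -591.1   -1.4] turn -70.9
t 0.85 pos [ 0.2495 -0.5457  0.2186] yaw 24.57 F [-0.2  0.5 -0.1] op 0.0931 tilt [-0.  0. -1.]
inc [ 619.4 -591.1  118.6] turn -70.9
```

>>> {"method": "play_rows", "body": {"increments": "619 -591 0 -71 1;619 -591 0 -71 1;619 -591 0 -71 1;619 -591 0 -71 1;619 -591 0 -71 1;619 -591 0 -71 1;619 -591 0 -71 1;619 -591 0 -71 1;619 -591 0 -71 1;619 -591 0 -71 1;619 -591 0 -71 1;619 -591 0 -71 1;619 -591 0 -71 1;619 -591 0 -71 1;619 -591 0 -71 1;619 -591 0 -71 1;619 -591 80 -71 1;619 -591 120 -71 1;619 -591 120 -71 1;619 -591 120 -71 1", "force": 20}}

```text
t: 2.85
tool_pos: [0.5626, 0.249, 0.0921]
orientation: [-2.106, -2.324, 0.014]
force: [-0.1, -0.3, -0.7]
opening: 0.0003
gripper_force: 0.0
```

>>> {"method": "play_rows", "body": {"increments": "0 0 0 0 1;0 0 0 0 1;0 0 5 0 1;0 0 10 0 1;0 0 10 0 1"}}

```text
t: 3.35
tool_pos: [0.5666, 0.2488, 0.0886]
orientation: [2.111, 2.326, 0.0]
force: [0.1, 0.4, -0.0]
opening: 0.0003
gripper_force: 0.0
```

```bash
python3 -c "
from h import *
go([.567,.2495,.076],95.5)
robot.read_camera('top'); print([d['centre'] for d in robot.landmark_of('top','pad_left')[:1]])"
```

```text
t 3.35 pos [0.5666 0.2488 0.0886] yaw 95.54 F [ 0.1  0.4 -0. ] op 0.0003 tilt [ 0. -0. -1.]
inc [ 0.7  0.4 12.6] turn 0.0
[[0.5644, 0.2483, 0.0784]]
```

>>> {"method": "play_rows", "body": {"increments": "0 0 6 0 1;0 0 10 0 1;0 0 12 0 1;0 0 13 0 1;0 0 13 0 1"}}

```text
t: 3.95
tool_pos: [0.5663, 0.2491, 0.0763]
orientation: [-2.11, -2.327, 0.002]
force: [-5.9, -1.9, 7.8]
opening: 0.0007
gripper_force: 4.3
```

>>> {"method": "play_rows", "body": {"increments": "0 0 0.5 0 1;0 0 0.5 0 1"}}

```text
t: 4.15
tool_pos: [0.5663, 0.2491, 0.0762]
orientation: [-2.11, -2.327, 0.001]
force: [-6.9, -3.2, 11.9]
opening: 0.0003
gripper_force: 5.9
```

>>> {"method": "play_rows", "body": {"increments": "-3 0 0 0 1;-8 0 0.2 0 1;-14 0 0.2 0 1;-20 0 0.2 0 1;-26 0 0.2 0 1;-32 0 0.2 0 1"}}

```text
t: 4.75
tool_pos: [0.5692, 0.2182, 0.0762]
orientation: [-2.109, -2.326, -0.001]
force: [-8.8, 2.3, 12.1]
opening: 0.0008
gripper_force: 6.2
```

```bash
python3 -c "
from h import *
go([.567,.2495,.076],95.5)
robot.read_camera('top'); print([d['centre'] for d in robot.landmark_of('top','pad_left')[:1]])"
```

```text
t 4.75 pos [0.5692 0.2182 0.0762] yaw 95.6 F [-8.8  2.3 12.1] op 0.0008 tilt [-0.001  0.001 -1.   ]
inc [31.4  0.8  0.3] turn 0.1
[[0.3762, 0.1777, -0.0059]]
```

>>> {"method": "play_rows", "body": {"increments": "0 -0.8 0 0 1;-6 -0.8 0 0 1;-12 -0.8 0 0 1;-18 -0.8 0 0 1;-24 -0.8 0 0 1;-30 -0.8 0 0 1;-36 -0.8 0 0 1;-42 -0.8 0 0 1;-48 -0.8 0 0 1;-54 -0.8 0 0 1"}}

```text
t: 5.85
tool_pos: [0.5743, 0.1642, 0.0762]
orientation: [-2.11, -2.327, -0.002]
force: [-5.8, 3.0, 11.1]
opening: 0.0005
gripper_force: 5.4
```

```bash
python3 -c "
from h import *
import cv2
go([.567,.2495,.076],95.5)
a=robot.read_camera('top');b=robot.read_camera('side')
cv2.imwrite('pics/c1.png',np.hstack([cv2.resize(a[150:300,150:400],(400,240)),cv2.resize(b[200:400,220:440],(400,240))]))"
```

```text
t 5.85 pos [0.5743 0.1642 0.0762] yaw 95.59 F [-5.8  3.  11.1] op 0.0005 tilt [ 0.     0.001 -1.   ]
inc [85.6  1.   0.3] turn 0.1
```

View pics/c1.png

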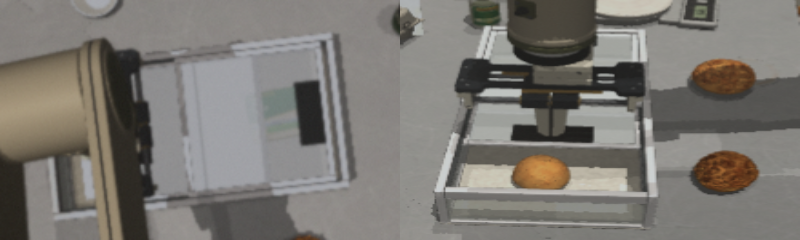

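The side view (right half) shows the lid following the pad under the fingers, with the bun visible at (543,172). I'll keep dragging to the stop.

>>> {"method": "play_rows", "body": {"increments": "-6 -0.5 0 0 1;-12 -0.5 0 0 1;-18 -0.5 0 0 1;-24 -0.5 0 0 1;-30 -0.5 0 0 1;-36 -0.5 0 0 1;-42 -0.5 0 0 1;-47 -0.5 0 0 1;-50 -0.5 0 0 1;-53 -0.5 0 0 1;-55 -0.5 0 0 1"}}

```text
t: 7.05
tool_pos: [0.58, 0.1101, 0.0763]
orientation: [-2.111, -2.327, -0.005]
force: [-1.0, 7.4, 7.5]
opening: -0.0001
gripper_force: 4.8
```

>>> {"method": "play_rows", "body": {"increments": "0 0 0.5 0 1;-2 0 0.7 0 1;-3 0 0.7 0 1;-3 0 0.7 0 1"}}

```text
t: 7.45
tool_pos: [0.5803, 0.1084, 0.0762]
orientation: [-2.109, -2.327, -0.007]
force: [-3.7, 10.9, 11.9]
opening: 0.0006
gripper_force: 6.7
```

>>> {"method": "play_rows", "body": {"increments": "0 0 -10 0 1;0 0 -50 0 1;0 0 -90 0 -1;-40 0 -120 0 -1;-90 0 -120 0 -1;-110 0 -120 0 -1;-110 0 -120 0 -1"}}

```text
t: 8.15
tool_pos: [0.5903, -0.0069, 0.1946]
orientation: [2.114, 2.322, -0.001]
force: [0.0, 2.3, -0.4]
opening: 0.036
gripper_force: 0.0
```

```bash
python3 -c "
from h import *
import cv2
go([.565,.218,.2],95.5)
a=robot.read_camera('top');b=robot.read_camera('side')
for c in('side','top'):
  for n in('bun','pad_left','case'): print(c,n,[(np.round(d['centre'],3),round(d['conf'],2)) for d in robot.landmark_of(c,n)[:3]])
cv2.imwrite('pics/c2.png',np.hstack([cv2.resize(a[150:300,150:400],(400,240)),cv2.resize(b[200:400,220:440],(400,240))]))"
```

```text
t 8.15 pos [ 0.5903 -0.0069  0.1946] yaw 95.36 F [ 0.   2.3 -0.4] op 0.036 tilt [ 0.    -0.001 -1.   ]
inc [226.3  -4.2  -5.7] turn -0.1
side bun [(array([0.58 , 0.211, 0.007]), 0.58)]
side pad_left [(array([0.582, 0.118, 0.072]), 0.85)]
side case [(array([0.578, 0.089, 0.001]), 0.79)]
top bun [(array([0.576, 0.216, 0.006]), 0.82)]
top pad_left [(array([0.576, 0.118, 0.078]), 0.73)]
top case [(array([0.578, 0.088, 0.002]), 0.64)]
```

View pics/c2.png

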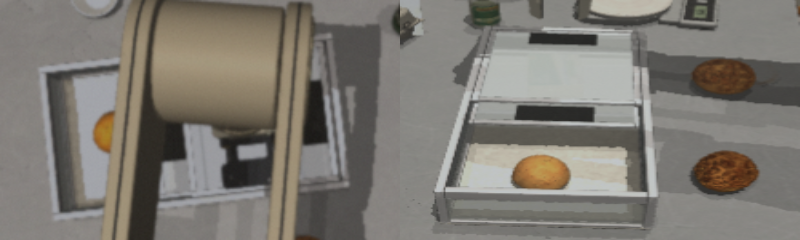

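The right half shows the left pad next to the divider at about (555,113) and the bun uncovered at (542,172). The lid's travel and the stop force both fit fully open. Next is grasping the bun at about (0.578, 0.2135).

```bash
python3 -c "
from h import *
go([.578,.2135,.15],95.5);go([.578,.2135,.014],95.5)"
```

```text
t 8.55 pos [ 0.59   -0.0027  0.1941] yaw 95.65 F [ 0.4  0.1 -0.6] op 0.0678 tilt [-0.  0. -1.]
inc [216.4   9.4  44.1] turn 0.1
t 8.55 pos [ 0.59   -0.0027  0.1941] yaw 95.65 F [ 0.4  0.1 -0.6] op 0.0678 tilt [-0.  0. -1.]
inc [216.3   9.4 180.1] turn 0.1
```

>>> {"method": "play_rows", "body": {"increments": "40 2 0 0 -1;90 4 0 0 -1;140 6 0 0 -1;185 9 10 0 -1;216 9 40 0 -1;216 9 70 0 -1;216 9 95 0 -1;216 9 95 0 -1;216 9 95 0 -1"}}

```text
t: 9.45
tool_pos: [0.5777, 0.2124, 0.0993]
orientation: [-2.11, -2.327, 0.001]
force: [0.7, -0.1, 0.3]
opening: 0.093
gripper_force: 0.0
```

```bash
python3 -c "
from h import *
import cv2
go([.578,.2135,.014],95.5)
b=robot.read_camera('side');a=robot.read_camera('top')
for c in('side','top'): print([(np.round(d['centre'],3),round(d['conf'],2)) for d in robot.landmark_of(c,'bun')[:3]])
cv2.imwrite('pics/c3.png',cv2.resize(b[180:400,220:440],(600,600)))"
```

```text
t 9.45 pos [0.5777 0.2124 0.0993] yaw 95.6 F [ 0.7 -0.1  0.3] op 0.093 tilt [-0.001 -0.    -1.   ]
inc [ 1.1  0.5 85.3] turn 0.1
[(array([0.578, 0.209, 0.009]), 0.91)]
[(array([0.578, 0.215, 0.004]), 0.7)]
```

View pics/c3.png

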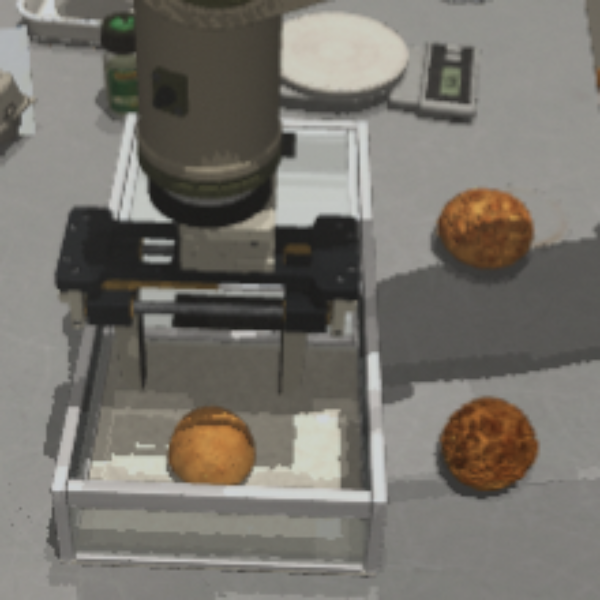

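The fingertips at (143,385) and (281,390) straddle the bun at (212,445) evenly, so I'll go straight down and grip it.

>>> {"method": "play_rows", "body": {"increments": "0 0 25 0 -1;0 0 50 0 -1;0 0 72 0 -1;0 0 84 0 -1;0 0 84 0 -1;0 0 84 0 -1;0 0 84 0 1;0 0 84 0 1;0 0 84 0 1;0 0 84 0 1;0 0 84 0 1;0 0 84 0 1", "force": 8}}

```text
t: 10.85
tool_pos: [0.5783, 0.2122, 0.0156]
orientation: [2.111, 2.327, 0.001]
force: [-1.4, 0.2, 3.2]
opening: 0.0619
gripper_force: 8.0
```

>>> {"method": "play_rows", "body": {"increments": "0 0 -5 0 1;0 0 -15 0 1;0 0 -35 0 1;0 0 -65 0 1;0 0 -95 0 1;0 0 -125 0 1;0 0 -150 0 1;0 0 -160 0 1;0 0 -160 0 1", "force": 10}}

```text
t: 11.75
tool_pos: [0.5793, 0.2124, 0.1776]
orientation: [2.109, 2.325, 0.005]
force: [0.4, -0.3, -0.0]
opening: 0.0621
gripper_force: 10.0
```

```bash
python3 -c "
from h import *
go([.534,-.325,.175],95.5)
robot.read_camera('top');robot.read_camera('side')
for c in('side','top'):
  for n in ('pan','bun'): print(c,n,[(np.round(d['centre'],3),round(d['conf'],2)) for d in robot.landmark_of(c,n)[:3]])"
```

```text
t 11.75 pos [0.5793 0.2124 0.1776] yaw 95.57 F [ 0.4 -0.3 -0. ] op 0.0621 tilt [ 0.004  0.001 -1.   ]
inc [-530.5  -97.2    1.9] turn 0.1
side pan [(array([ 0.53 , -0.323,  0.038]), 0.68)]
side bun [(array([0.578, 0.207, 0.169]), 0.76)]
top pan [(array([ 0.533, -0.329,  0.033]), 0.79)]
top bun [(array([0.581, 0.212, 0.166]), 0.78)]
```

>>> {"method": "play_rows", "body": {"increments": "-15 -3 0 0 1;-45 -8 0 0 1;-85 -16 0 0 1;-125 -23 0 0 1;-165 -31 0 0 1;-205 -38 0 0 1;-245 -46 0 0 1;-285 -53 0 0 1;-325 -61 0 0 1;-365 -68 0 0 1;-405 -75 0 0 1;-445 -83 0 0 1;-480 -90 0 0 1;-510 -95 0 0 1;-525 -98 0 0 1;-530 -99 0 0 1;-530 -99 0 0 1;-530 -99 0 0 1"}}

```text
t: 13.85
tool_pos: [0.5311, -0.3238, 0.1751]
orientation: [-2.109, -2.327, -0.001]
force: [-0.1, -0.1, -0.8]
opening: 0.062
gripper_force: 10.0
```

```bash
python3 -c "
from h import *
import cv2
go([.5325,-.3255,.043],95.5)
a=robot.read_camera('top');b=robot.read_camera('side')
for c in('side','top'):
  for n in ('pan','bun'): print(c,n,[(np.round(d['centre'],3),round(d['conf'],2)) for d in robot.landmark_of(c,n)[:3]])
cv2.imwrite('pics/c4.png',np.hstack([cv2.resize(a[150:330,350:550],(400,360)),cv2.resize(b[100:280,260:460],(400,360))]))"
```

```text
t 13.85 pos [ 0.5311 -0.3238  0.1751] yaw 95.63 F [-0.1 -0.1 -0.8] op 0.062 tilt [-0.     0.001 -1.   ]
inc [ -1.9   1.2 132.1] turn 0.1
side pan [(array([ 0.529, -0.323,  0.034]), 0.69), (array([ 0.495, -0.328,  0.001]), 0.2)]
side bun [(array([ 0.532, -0.327,  0.168]), 0.65)]
top pan [(array([ 0.534, -0.327,  0.033]), 0.58)]
top bun [(array([ 0.531, -0.322,  0.166]), 0.56)]
```

View pics/c4.png

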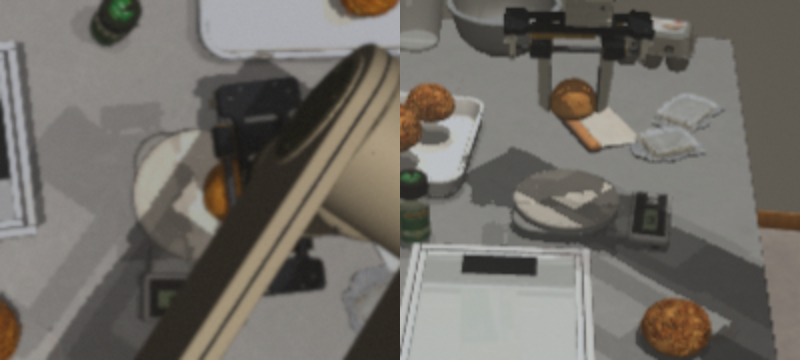

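The bun is held upright over the plate, so I'll lower it to just above the surface and creep down from there.

>>> {"method": "play_rows", "body": {"increments": "-1 1 20 0 1;-1 1 50 0 1;-1 1 80 0 1;-1 1 105 0 1;-1 1 120 0 1;-1 1 126 0 1;-1 1 128 0 1;-1 1 129 0 1;-1 1 129 0 1;-1 1 129 0 1"}}

```text
t: 15.15
tool_pos: [0.5328, -0.3264, 0.0475]
orientation: [2.11, 2.325, 0.0]
force: [0.0, -0.9, -1.0]
opening: 0.0618
gripper_force: 10.0
```

>>> {"method": "play_rows", "body": {"increments": "0 0 0.5 0 1;0 0 1 0 1;0 0 1.5 0 1;0 0 1.5 0 1;0 0 1.5 0 1"}}

```text
t: 15.65
tool_pos: [0.532, -0.3258, 0.0447]
orientation: [-2.111, -2.327, -0.0]
force: [0.7, -0.1, -0.7]
opening: 0.0623
gripper_force: 10.0
```

>>> {"method": "play_rows", "body": {"increments": "0 0 0.4 0 1;0 0 0.8 0 1;0 0 1.2 0 1;0 0 1.2 0 1"}}

```text
t: 16.05
tool_pos: [0.532, -0.3259, 0.0435]
orientation: [-2.111, -2.327, -0.0]
force: [0.5, 0.3, -0.6]
opening: 0.0618
gripper_force: 10.0
```

>>> {"method": "play_rows", "body": {"increments": "0 0 0.4 0 1;0 0 0.8 0 1;0 0 0.8 0 1"}}

```text
t: 16.35
tool_pos: [0.5321, -0.3259, 0.0434]
orientation: [2.111, 2.327, -0.0]
force: [-2.3, 2.2, 5.1]
opening: 0.0618
gripper_force: 10.0
```

>>> {"method": "play_rows", "body": {"increments": "0 0 0.4 0 1;0 0 0.8 0 1;0 0 0.8 0 1"}}

```text
t: 16.65
tool_pos: [0.5321, -0.326, 0.0433]
orientation: [2.111, 2.327, -0.0]
force: [-4.4, 3.5, 10.6]
opening: 0.0621
gripper_force: 10.0
```

>>> {"method": "play_rows", "body": {"increments": "0 0 -0.6 0 1;0 0 -1.2 0 1;0 0 -1.2 0 -0.4;0 0 -1.2 0 -0.45;0 0 -1.2 0 -0.55;0 0 -1.2 0 -0.7;0 0 -1.2 0 -0.85;0 0 -1.2 0 -1;0 0 -1.2 0 -1;0 0 -1.2 0 -1;0 0 -1.2 0 -1"}}

```text
t: 17.75
tool_pos: [0.5321, -0.3259, 0.0431]
orientation: [-2.111, -2.327, 0.0]
force: [-0.2, 0.3, 0.5]
opening: 0.0929
gripper_force: 0.0
```

>>> {"method": "play_rows", "body": {"increments": "0 0 -15 0 -1;0 0 -40 0 -1;0 0 -80 0 -1;0 0 -120 0 -1;0 0 -140 0 -1;40 0 -140 0 -1;85 0 -140 0 -1;130 0 -140 0 1;170 0 -140 0 1;200 0 -140 0 1;220 0 -140 0 1;220 0 -140 0 1;220 0 -140 0 1"}}

```text
t: 19.05
tool_pos: [0.5111, -0.1071, 0.1843]
orientation: [2.109, 2.327, 0.0]
force: [-0.1, -1.0, 0.1]
opening: 0.0495
gripper_force: 0.0
```

```bash
python3 -c "
from h import *
import cv2
go([.579,.119,.1],95.5)
a=robot.read_camera('top');b=robot.read_camera('side')
for c in('side','top'):
  for n in ('pan','bun','pad_left','pad_right'): print(c,n,[(np.round(d['centre'],3),round(d['conf'],2)) for d in robot.landmark_of(c,n)[:3]])
cv2.imwrite('pics/c5.png',np.hstack([cv2.resize(a[140:310,160:500],(400,200)),cv2.resize(b[140:380,220:440],(400,436))[:200]]))"
```

```text
t 19.05 pos [ 0.5111 -0.1071  0.1843] yaw 95.63 F [-0.1 -1.   0.1] op 0.0495 tilt [ 0.001 -0.001 -1.   ]
inc [218.4  89.7  84.2] turn 0.1
side pan [(array([ 0.529, -0.324,  0.036]), 0.55)]
side bun [(array([ 0.534, -0.33 ,  0.036]), 0.82), (array([ 0.376,  0.169, -0.002]), 0.42)]
side pad_left [(array([0.576, 0.115, 0.073]), 0.73), (array([ 0.531, -0.33 ,  0.035]), 0.66)]
side pad_right [(array([ 0.599, -0.085,  0.088]), 0.86)]
top pan [(array([ 0.533, -0.325,  0.034]), 0.56)]
top bun [(array([ 0.535, -0.324,  0.033]), 0.66)]
top pad_left [(array([0.577, 0.113, 0.077]), 0.96)]
top pad_right []
```

View pics/c5.png

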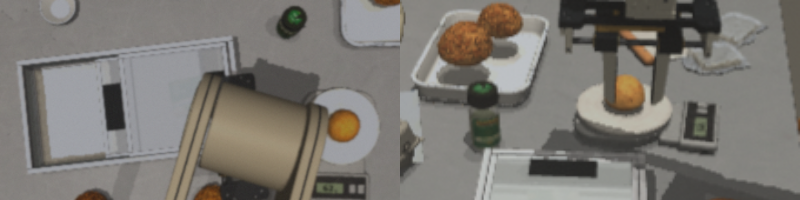

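The bun stands upright at the middle of the plate, at (342,126) in the left half. Next I'll press the left pad again and close the lid.

>>> {"method": "play_rows", "body": {"increments": "45 20 0 0 1;90 40 0 0 1;135 60 0 0 1;175 75 0 0 1;205 85 0 0 1;215 88 0 0 1;215 88 30 0 1;215 88 65 0 1;215 88 90 0 1;215 88 96 0 1;215 88 96 0 1;215 88 96 0 1", "force": 20}}

```text
t: 20.75
tool_pos: [0.5785, 0.1153, 0.0889]
orientation: [2.11, 2.325, 0.002]
force: [1.0, 0.6, 0.4]
opening: 0.0006
gripper_force: 0.0
```

```bash
python3 -c "
from h import *
go([.577,.116,.076],95.5)"
```

```text
t 20.75 pos [0.5785 0.1153 0.0889] yaw 95.54 F [1.  0.6 0.4] op 0.0006 tilt [ 0.002  0.    -1.   ]
inc [ 0.9 -1.5 12.8] turn 0.0
```

>>> {"method": "play_rows", "body": {"increments": "0 0 6 0 1;0 0 10 0 1;0 0 12 0 1;0 0 13 0 1;0 0 13.5 0 1;0 0 13.5 0 1"}}

```text
t: 21.35
tool_pos: [0.5779, 0.1156, 0.0762]
orientation: [2.11, 2.326, 0.001]
force: [-8.5, -1.8, 18.2]
opening: 0.0006
gripper_force: 8.7
```

>>> {"method": "play_rows", "body": {"increments": "0 -0.6 -0.5 0 1;4 -0.6 -0.5 0 1;9 -0.6 -0.5 0 1;15 -0.6 -0.5 0 1;21 -0.6 -0.5 0 1;27 -0.6 -0.5 0 1;33 -0.6 -0.5 0 1;39 -0.6 -0.5 0 1;45 -0.6 -0.5 0 1"}}

```text
t: 22.25
tool_pos: [0.5737, 0.1602, 0.0763]
orientation: [2.109, 2.325, 0.002]
force: [-2.5, -3.3, 11.6]
opening: 0.0003
gripper_force: 5.4
```

>>> {"method": "play_rows", "body": {"increments": "6 0 0 0 1;12 0 0 0 1;18 0 0 0 1;24 0 0 0 1;30 0 0 0 1;36 0 0 0 1;42 0 0 0 1;48 0 0 0 1;54 0 0 0 1;60 0 0 0 1;66 0 0 0 1;72 0 0 0 1;78 0 0 0 1"}}

```text
t: 23.55
tool_pos: [0.5662, 0.2381, 0.0763]
orientation: [2.109, 2.325, 0.003]
force: [-1.4, -3.6, 8.8]
opening: 0.0004
gripper_force: 4.8
```

>>> {"method": "play_rows", "body": {"increments": "4 0 0.4 0 1;8 0 0.4 0 1;12 0 0.4 0 1;15 0 0.4 0 1;17 0 0.4 0 1;18 0 0.4 0 1;19 0 0.4 0 1;20 0 0.4 0 1;20 0 0.4 0 1"}}

```text
t: 24.45
tool_pos: [0.5649, 0.2565, 0.0762]
orientation: [2.109, 2.323, 0.002]
force: [-1.7, -9.4, 12.6]
opening: 0.0008
gripper_force: 6.2
```

>>> {"method": "play_rows", "body": {"increments": "1 0 0.3 0 1;2 0 0.3 0 1;2 0 0.3 0 1"}}

```text
t: 24.75
tool_pos: [0.5651, 0.2583, 0.0762]
orientation: [2.109, 2.323, 0.002]
force: [-0.6, -10.5, 12.3]
opening: 0.0004
gripper_force: 6.6
```

>>> {"method": "play_rows", "body": {"increments": "0 0 -8 0 1;0 0 -40 0 1;0 0 -80 0 1;0 0 -80 0 1;-50 0 -80 0 1;-100 0 -80 0 1;-140 0 -80 0 1;-140 0 -80 0 1"}}

```text
t: 25.55
tool_pos: [0.5768, 0.1161, 0.1534]
orientation: [2.115, 2.322, -0.001]
force: [-0.3, 0.8, -0.1]
opening: 0.0006
gripper_force: 0.0
```

```bash
python3 -c "
from h import *
import cv2
go([.598,-.082,.1],95.5)
a=robot.read_camera('top');b=robot.read_camera('side')
for c in('side','top'):
  for n in ('bun','pad_left','pad_right','case'): print(c,n,[(np.round(d['centre'],3),round(d['conf'],2)) for d in robot.landmark_of(c,n)[:1]])
cv2.imwrite('pics/c6.png',cv2.resize(b[190:400,220:440],(628,600)))"
```

```text
t 25.55 pos [0.5768 0.1161 0.1534] yaw 95.33 F [-0.3  0.8 -0.1] op 0.0006 tilt [ 0.    -0.001 -1.   ]
inc [-199.2    2.7   53.7] turn -0.2
side bun [(array([ 0.531, -0.33 ,  0.038]), 0.53)]
side pad_left [(array([0.565, 0.257, 0.073]), 0.95)]
side pad_right [(array([ 0.599, -0.087,  0.087]), 0.66)]
side case [(array([0.579, 0.088, 0.001]), 0.58)]
top bun [(array([ 0.53 , -0.326,  0.036]), 0.64)]
top pad_left [(array([0.566, 0.253, 0.074]), 0.55)]
top pad_right [(array([ 0.601, -0.079,  0.084]), 0.95)]
top case [(array([0.575, 0.085, 0.002]), 0.57)]
```

View pics/c6.png

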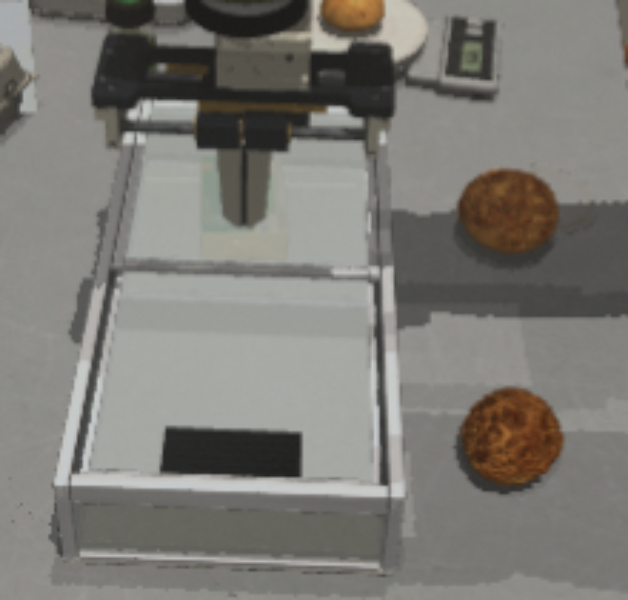

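The left lid is shut: its pad went from y=0.1155 to 0.255, a full 140 mm. The right lid looks a few mm short of shut, so I'll nudge it closed too.

>>> {"method": "play_rows", "body": {"increments": "-45 1 0 0 1;-90 2 0 0 1;-135 3 0 0 1;-175 3 0 0 1;-197 3 0 0 1;-199 3 20 0 1;-199 3 40 0 1;-199 3 54 0 1;-199 3 54 0 1;-199 3 54 0 1"}}

```text
t: 27.05
tool_pos: [0.5986, -0.0768, 0.0995]
orientation: [-2.11, -2.327, 0.0]
force: [0.3, -0.4, 0.3]
opening: 0.0006
gripper_force: 0.0
```

>>> {"method": "play_rows", "body": {"increments": "0 0 6 0 1;0 0 10 0 1;0 0 12 0 1;0 0 13.5 0 1;0 0 13.5 0 1"}}

```text
t: 27.55
tool_pos: [0.5986, -0.0772, 0.0858]
orientation: [-2.111, -2.327, 0.0]
force: [-0.3, 0.4, 0.2]
opening: 0.0005
gripper_force: 0.0
```

>>> {"method": "play_rows", "body": {"increments": "0 0 1 0 1;0 0 1.6 0 1;0 0 1.6 0 1"}}

```text
t: 27.85
tool_pos: [0.5989, -0.0773, 0.0853]
orientation: [2.111, 2.326, 0.0]
force: [-2.9, -0.6, 6.0]
opening: 0.0003
gripper_force: 2.9
```

>>> {"method": "play_rows", "body": {"increments": "0 0 0.8 0 1;-1 0 0.8 0 1;-3 0 0.8 0 1;-5 0 0.8 0 1;-7 0 0.8 0 1;-7 0 0.8 0 1"}}

```text
t: 28.45
tool_pos: [0.6002, -0.0833, 0.0853]
orientation: [2.11, 2.327, 0.004]
force: [-1.4, 4.5, 9.5]
opening: 0.0006
gripper_force: 4.6
```

>>> {"method": "play_rows", "body": {"increments": "-1 0 0.4 0 1;-2 0 0.4 0 1;-3 0 0.4 0 1;-4 0 0.4 0 1;-4 0 0.4 0 1"}}

```text
t: 28.95
tool_pos: [0.6011, -0.0868, 0.0852]
orientation: [2.11, 2.327, 0.005]
force: [-1.5, 8.2, 10.4]
opening: 0.0004
gripper_force: 5.3
```

>>> {"method": "play_rows", "body": {"increments": "0 0 -8 0 1;0 0 -40 0 1;0 0 -80 0 1;0 0 -120 0 1;0 -40 -140 0 1;0 -90 -140 0 1;0 -140 -140 0 1;0 -160 -140 0 1;0 -160 -140 0 1;0 -160 -140 0 1"}}

```text
t: 29.95
tool_pos: [0.4409, -0.1041, 0.2239]
orientation: [2.111, 2.324, 0.001]
force: [0.1, -0.1, 0.1]
opening: 0.0005
gripper_force: 0.0
```

```bash
python3 -c "
from h import *
import cv2
go([.598,-.082,.1],95.5)
a=robot.read_camera('top');b=robot.read_camera('side')
for c in('side','top'):
  for n in ('bun','pan','pad_left','pad_right','bun_big','bun_front','spice_jar'): print(c,n,[(np.round(d['centre'],3),round(d['conf'],2)) for d in robot.landmark_of(c,n)[:1]])
cv2.imwrite('pics/c7.png',np.hstack([cv2.resize(a[140:340,160:500],(400,235)),cv2.resize(b[140:400,220:460],(400,433))[:235]]))"
```

```text
t 29.95 pos [ 0.4409 -0.1041  0.2239] yaw 95.52 F [ 0.1 -0.1  0.1] op 0.0005 tilt [ 0.002 -0.001 -1.   ]
inc [  7.  158.3 124.2] turn 0.0
side bun [(array([ 0.53 , -0.33 ,  0.038]), 0.93)]
side pan [(array([ 0.53 , -0.327,  0.039]), 0.92)]
side pad_left [(array([0.563, 0.255, 0.072]), 0.57)]
side pad_right [(array([ 0.598, -0.088,  0.086]), 0.95)]
side bun_big [(array([ 0.375, -0.069,  0.001]), 0.68)]
side bun_front [(array([0.376, 0.171, 0.   ]), 0.6)]
side spice_jar [(array([ 0.733, -0.231,  0.002]), 0.66)]
top bun [(array([ 0.534, -0.326,  0.031]), 0.78)]
top pan [(array([ 0.536, -0.328,  0.032]), 0.96)]
top pad_left [(array([0.567, 0.255, 0.08 ]), 0.97)]
top pad_right [(array([ 0.601, -0.082,  0.086]), 0.83)]
top bun_big []
top bun_front [(array([ 0.378,  0.175, -0.004]), 0.84)]
top spice_jar [(array([ 0.738, -0.232,  0.   ]), 0.64)]
```

View pics/c7.png

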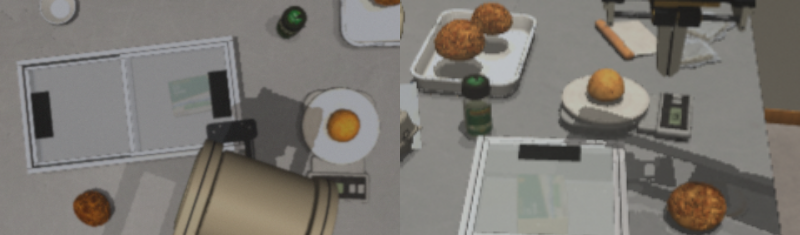

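Both lids are shut, with the pads at (41,113) and (218,95). The bun sits upright at (343,126) on the plate, the butter is still in the case, and the other things are where they were.

```bash
python3 -c "
from plant import robot
print(robot.close_job())"
```

```text
the job is handed in; nothing more can be done
None
```

The job is handed in at about 30 s: the bun is upright in the middle of the scale plate, both lids are shut (I also nudged the right one a few mm closed), and the butter and bystanders look undisturbed in the last pictures.

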